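Pack the finishing caddy for the model house

ROBOT

A 6-joint arm with a two-finger parallel gripper is mounted at the origin on the work surface; the furniture and walls round the work are solid. World frame = base frame: x ahead of the robot, y to its left, z up, the work surface at z = 0. Lengths are in m, angles in rad, forces in N, time in s.
With the tool pointing down it reaches from about 0.35 to 0.875 m from the base axis. Payload 4.2 kg.
Tool frame: the origin (TCP) lies at the very end of the fingers, on their centre line; the grasp point (between the pads) lies 19 mm behind it; z points along the fingers, y is the line along which they close (so a half turn about z gives the same grasp; the last joint's range is limited). The gripper opens to 87 mm and grips with 3 to 60 N. Pads are 19 mm wide; open, the fingers measure 117 mm over their backs; the gripper's body (75 mm by 190 mm) begins 51 mm behind the grasp point.
Start: joints at [-0.968, 0.385, 0.008, 0, -1.194, -0.259], TCP at [0.211, -0.588, 0.223] pointing down, gripper open.
Joint ranges: [-3.14, 3.14], [-1.21, 2.06], [-1.07, 1.41], [-3.16, 2.05], [-2.99, -0.16], [-3.1, 3.1]. Speed limits (rad/s): [2.79, 2.79, 3.14, 3.14, 3.14, 3.14].

INTERFACE

Orientations are given as a unit quaternion [w, x, y, z].
In Python, from bench import arm gives the robot as it stands. The module is installed in compiled form; this text tells all that it offers.
- The arm moves only by the tool arm_command, never from a script. Its argument "deltas" is a list of rows, each a list of 7 numbers: the shift along the tool's x, y, z in cm, then the turn, a rotation vector about the tool's x, y, z in rad, then the opening, from -1 (shut) to 1 (fully open). A call has 1 to 5 rows; each row shifts and turns the commanded pose from where the row before left it, along the tool's axes as they then stand; what a row does not reach is not made up. A row lasts 1/10 s, in which the tool goes at most 50 mm and 8.59 degrees, less where a joint would pass 70% of its speed; a pose out of reach is approached as far as the arm can. A call is refused whole if a number of a shift passes 5 or a number of a turn 0.15, either way. A call with a gripper value outside its range is refused whole. The fingers move at their own pace and stop on an object; "grip_force" is the grip in N (left out, the last holds). Time passes only in rows, so rows that do not move let the fingers close. It gives the time, the measured TCP pose, the force, the opening and the grip force at its end, in the units of the state.
- arm.sense(): the state, without advancing time (a new reading comes with each control period).
- arm.camera(name): name is "scene" or "top" or "wrist"; returns a dict with "img" (420x560x3 uint8, blue, green, red), "z_map" (420x560 float32, m along the optical axis (not along the pixel's ray), 0 where there is no reading), "fx", "fy", "cx", "cy" (pixels), "pose" (4x4, takes a point from camera to world coordinates). Camera axes: x right, y down, z forward; pixel columns grow to the right and rows downward; lengths in m; the calibration is good to about 2 mm. A picture is of the moment at which its call begins.
- arm.hand_in(): hands the job in; it is judged then, once.
The state is a dict: "time": time; "qpos": joint angles; "qvel": joint speeds; "joint_torque": joint torques, N m; "tool_pos": TCP position; "ee_rot": TCP orientation; "force": force on the tool from outside, world axes, zero at the start; "ft_torque": the same for the moment, N m; "width": finger opening in m; "grasp_force": force on a finger pad.
Only numpy, scipy, OpenCV 4.12 (cv2) and the standard library are available. Lean on these libraries where they do the work, as an engineer would, in place of code of your own. Each camera call takes 0.05 s, during which the arm holds its last target. There are 200 camera calls.

TASK

Pack the wooden finishing caddy for the model house: stand the terracotta and the violet paint pot each in the well marked with its own colour, stand the glue stick upright in the narrow unmarked well, and lay the full roll of masking tape flat over the round hub at the front of the caddy. The green paint pot and the nearly used-up tape roll do not belong in it: leave them where they are.

Things in the scene. Friction and masses are not known exactly. Their poses are not given: they have to be found in the camera images.
- paint_terracotta: paint pot, upright cylinder (belongs in the caddy): white body and lid with a terracotta (brick red) band round it under the lid and a dab of the same colour on the lid; 38 mm diameter, 34 mm tall, about 0.04 kg; origin at the centre of its underside, z up
- paint_violet: paint pot, upright cylinder (belongs in the caddy): white body and lid with a dark violet band round it under the lid and a dab of the same colour on the lid; 38 mm diameter, 34 mm tall, about 0.04 kg; origin at the centre of its underside, z up
- glue_stick: glue stick standing upright (belongs in the caddy): pale grey-blue and white cylinder with a blue print, 23 mm diameter, 80 mm tall, about 0.02 kg; origin at the centre of its underside, z up
- masking_tape: full roll of masking tape lying flat (belongs in the caddy): cream ring with a thick wall, outer diameter 104 mm, hole 54 mm, so a 25 mm wall to grasp, 24 mm high, about 0.09 kg; origin at the centre of the hole at its underside, z up
- well_terracotta: beech block, 65x65 mm, 38 mm tall, one of three side by side in changing order at the caddy's back, tops 46 mm above the table; fixed. Round well in its top, 54 mm wide, 16 deep (floor 30 mm above the table). Well floor and front plate are terracotta. Origin: centre of the block's underside, 8 mm above the table, below the well; z up, y along the row, x square to it, away from the tape hub
- well_violet: beech block, 65x65 mm, 38 mm tall, one of three side by side in changing order at the caddy's back, tops 46 mm above the table; fixed. Round well in its top, 54 mm wide, 16 deep (floor 30 mm above the table). Well floor and front plate are dark violet. Origin: centre of the block's underside, 8 mm above the table, below the well; z up, y along the row, x square to it, away from the tape hub
- well_stick: beech block, 65x65 mm, 38 mm tall, one of three side by side in changing order at the caddy's back, tops 46 mm above the table; fixed. Round well in its top, 38 mm wide, 32 deep (floor 14 mm above the table). Bare wood, no paint. Origin: centre of the block's underside, 8 mm above the table, below the well; z up, y along the row, x square to it, away from the tape hub
- tape_hub: round wooden hub, brass screw on top, on the caddy's low front board; 36 mm diameter, 8 mm high, bevelled; fixed. Origin: centre of its underside, on the board's top, 8 mm above the table; z up, x square to the row of well blocks, towards it (their fronts are 63 mm away), y along it. Board's front edge 50 mm away at -x; parts tray, 18 mm high, from 71 mm at +y
- paint_green: paint pot, upright cylinder (does NOT belong in the caddy, stays where it is): white body and lid with a green band round it under the lid and a dab of the same colour on the lid; 38 mm diameter, 34 mm tall, 0.04 kg; origin at the centre of its underside, z up
- spent_roll: nearly used-up roll of masking tape lying flat (does NOT belong in the caddy, stays where it is): thin cream ring, only 8 mm of wall; outer diameter 92 mm, hole 76 mm, 25 mm high, 0.03 kg; origin at the centre of the hole at its underside, z up
Mind the look-alikes: they are no part of the job. What is shaped like the paint_terracotta but yellow is not meant.

How it is judged:
By the outcome, as a careful person would: the job done as asked, in the order asked, and still so for the second after the job is handed in, with the robot touching nothing.
It also fails if it takes over 106 s, if anything falls off the work surface, if the arm or the gripper's body presses on something with over 40 N, if the wrist force passes 120 N, or if a joint passes its speed limit or range.

## Working session

There is one attempt and no reset: what is moved stays moved. The work goes in short steps, Python scripts to look and compute and a tool call to move; the robot and the scene stay as the last step left them, time stands still between calls to the robot, and variables do not carry over. Pictures are saved under pics/ and viewed, at most 14 in all, crops included, and the job is handed in when it is done.

Besides the shell and the picture viewer there is one more tool, called as name([rows], argument=value, ...), one row to a line, values as JSON. arm_command: Moves the arm, as the interface text tells. Its arguments: {"type":"object","properties":{"deltas":{"type":"array"},"grip_force":{"type":"number"}},"required":["deltas"]}

```bash
mkdir -p pics
python3 - <<'E'
from bench import arm
import cv2,numpy as np
for n in("scene","top"):
    c=arm.camera(n); cv2.imwrite(f"pics/{n}0.png",c["img"]); np.savez(f"{n}0.npz",**c)
    print(n,c["fx"],c["fy"],c["cx"],c["cy"]);print(np.round(c["pose"],3))
s=arm.sense();print({k:np.round(v,3) for k,v in s.items()})
E
```

```text
scene 484.0216242069287 484.0216242069287 279.5651678659218 209.04004907429064
[[ 0.716 -0.301  0.629 -0.233]
 [-0.698 -0.287  0.656 -0.799]
 [-0.017 -0.909 -0.416  0.469]
 [ 0.     0.     0.     1.   ]]
top 429.7734863840918 429.7734863840918 285.36165887401944 211.2733571034274
[[-0.023 -0.999  0.048  0.355]
 [-1.     0.023 -0.007 -0.106]
 [ 0.006 -0.049 -0.999  0.899]
 [ 0.     0.     0.     1.   ]]
{'time': np.float64(0.1), 'qpos': array([-0.968,  0.386,  0.007, -0.   , -1.194, -0.259]), 'qvel': array([-0.001, -0.002,  0.003,  0.002, -0.001, -0.001]), 'joint_torque': array([-0.0000e+00, -3.9169e+01,  1.8793e+01,  4.2320e+00,  1.3000e-02,
       -0.0000e+00]), 'tool_pos': array([ 0.21 , -0.588,  0.222]), 'ee_rot': array([-0.   , -0.171,  0.985,  0.001]), 'force': array([-0.524,  0.374,  0.028]), 'ft_torque': array([ 0.019, -0.028, -0.013]), 'grasp_force': np.float64(0.0), 'width': np.float64(0.087)}
```

View pics/top0.png

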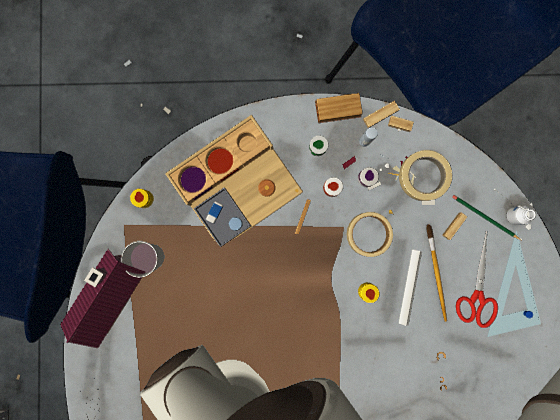

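View pics/scene0.png

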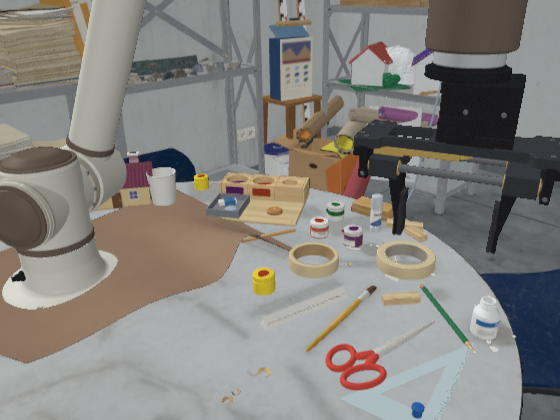

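Candidates (top view):
- **Terracotta pot:** (333,187). Look-alikes are the yellow pots at (140,198) and (369,293), which have red dabs.
- **Violet pot:** (369,176).
- **Green pot (stays):** (319,145).
- **Glue stick:** (370,133). The look-alike is the white bottle at (520,214).
- **Full roll:** (427,175), thick wall. The spent roll is at (371,234), thin wall.
- **Wells:** violet (192,180), terracotta (219,161), stick (248,141). The hub is at (267,188).

Next is a close crop to check these choices.

```bash
cat > h.py <<'E'
import numpy as np,cv2
def load(n): return dict(np.load(n))
def cloud(c):
    v,u=np.mgrid[:420,:560]; z=c["z_map"]
    p=np.stack([(u-c["cx"])/c["fx"]*z,(v-c["cy"])/c["fy"]*z,z],-1)
    return p@c["pose"][:3,:3].T+c["pose"][:3,3]
def ray(c,u,v,h):
    d=c["pose"][:3,:3]@np.array([(u-c["cx"])/c["fx"],(v-c["cy"])/c["fy"],1]); o=c["pose"][:3,3]
    return o+d*(h-o[2])/d[2]
E
python3 - <<'E'
from h import *
c=load("top0.npz"); P=cloud(c)
t=c["img"][95:255,160:460]; cv2.imwrite("pics/crop_top.png",cv2.resize(t,(800,427),interpolation=cv2.INTER_CUBIC))
def circ(box,zlo,zhi,name):
    x0,y0,x1,y1=box; m=np.zeros((420,560),np.uint8)
    Z=P[...,2]; m[y0:y1,x0:x1]=((Z>zlo)&(Z<zhi))[y0:y1,x0:x1]
    cs,_=cv2.findContours(m,cv2.RETR_EXTERNAL,cv2.CHAIN_APPROX_NONE); k=max(cs,key=cv2.contourArea)
    mm=np.zeros_like(m); cv2.drawContours(mm,[k],-1,1,-1)
    zz=np.median(Z[(mm>0)&(m>0)]); (u,v),r=cv2.minEnclosingCircle(k)
    q=ray(c,u,v,zz); s=(c["pose"][2,3]-zz)/c["fx"]
    a=np.sqrt(mm.sum()/np.pi)*s*2
    print(name,"px",round(u),round(v),"xyz",np.round(q,4),"Denc",round(2*r*s,3),"Darea",round(a,3))
circ((318,172,348,202),.026,.05,"terra")
circ((356,162,384,190),.026,.05,"violet")
circ((305,132,332,158),.026,.05,"green")
circ((358,120,382,145),.065,.1,"glue")
circ((395,145,460,205),.018,.03,"tape")
circ((340,205,400,260),.018,.035,"spent")
circ((255,175,280,200),.012,.03,"hub")
Z=P[...,2]; print("table z",np.median(Z[250:320,400:420]),"board",np.median(Z[200:206,252:268]),"blocktop",Z[150:200:3,165:260:8].max())
E
```

```text
terra px 333 186 xyz [ 0.4451 -0.2094  0.0334] Denc 0.038 Darea 0.037
violet px 369 176 xyz [ 0.4633 -0.2821  0.0335] Denc 0.038 Darea 0.038
green px 319 145 xyz [ 0.5295 -0.1823  0.0338] Denc 0.039 Darea 0.038
glue px 371 134 xyz [ 0.5404 -0.2793  0.0795] Denc 0.026 Darea 0.025
tape px 426 175 xyz [ 0.4646 -0.4018  0.0235] Denc 0.104 Darea 0.104
spent px 370 234 xyz [ 0.3465 -0.2829  0.0242] Denc 0.092 Darea 0.092
hub px 266 187 xyz [ 0.4475 -0.0738  0.0153] Denc 0.035 Darea 0.035
table z 0.00244263614579443 board 0.007662038470241328 blocktop 0.8985671817526896
```

View pics/crop_top.png

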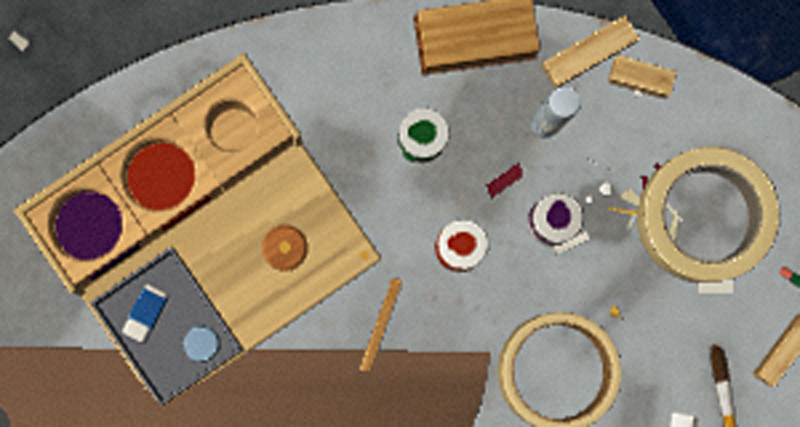

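The crop confirms the choices: terracotta pot at crop (462,245), violet (557,218), glue (557,110), thick tape (708,213), and green and the thin ring set apart. Next I'll measure the wells, using the rim holes in the block tops, and the wells' orientation.

Run:
```python
from h import *
c=load("top0.npz"); P=cloud(c); Z=P[...,2]
m=np.zeros((420,560),np.uint8); b=(slice(105,215),slice(155,275)); m[b]=((Z>.042)&(Z<.052))[b]
m=cv2.morphologyEx(m,cv2.MORPH_CLOSE,np.ones((2,2),np.uint8))
cs,hi=cv2.findContours(m,cv2.RETR_CCOMP,cv2.CHAIN_APPROX_NONE)
o=max((k for k in range(len(cs)) if hi[0][k][3]<0),key=lambda k:cv2.contourArea(cs[k]))
pts=np.array([ray(c,*p[0],.046)[:2] for p in cs[o]],np.float32); r=cv2.minAreaRect(pts*1000); print("top rect mm",r)
cen=[]
for k in range(len(cs)):
    if hi[0][k][3]>=0 and cv2.contourArea(cs[k])>100:
        q=np.array([ray(c,*p[0],.046)[:2] for p in cs[k]],np.float32); e,D,a=cv2.fitEllipse(q*1000); print("hole px",cs[k].mean((0,1)) if 0 else cs[k].reshape(-1,2).mean(0),np.round(e,1),np.round(D,1), c["img"][tuple(cs[k].reshape(-1,2).mean(0).astype(int)[::-1])]); cen.append(e)
# colour floors
H=cv2.cvtColor(c["img"],cv2.COLOR_BGR2HSV)
for (u,v) in((192,180),(219,161),(248,141)):print(u,v,P[v,u].round(4))
cr=cv2.resize(c["img"][110:215,155:275],(800,700));
```

```text
top rect mm ((500.5066223144531, 16.89641571044922), (77.17875671386719, 209.16909790039062), 33.5323371887207)
hole px [193.20779221 179.83116883] [462.6  70.6] [55.2 55.7] [72 21 64]
hole px [220.37974684 160.98734177] [498.9  15.8] [54.8 55.4] [ 17  38 142]
hole px [247.51785714 142.57142857] [535.1 -39. ] [39.1 39.6] [ 95 154 201]
192 180 [0.4645 0.0764 0.0298]
219 161 [0.5022 0.0211 0.0291]
248 141 [ 0.5459 -0.0372  0.0111]
```

arm_command([
  [0,0,0,0,0,0.147,0],
  [0,0,0,0,0,0.147,0],
  [0,0,0,0,0,0.147,0],
  [0,0,0,0,0,0.147,0],
  [0,0,0,0,0,0.147,0],
], grip_force=15)

```text
time: 0.6
tool_pos: [0.2106, -0.5881, 0.2219]
ee_rot: [-0.0, 0.197, 0.98, 0.001]
force: [0.3, -0.1, 0.2]
width: 0.0549
grasp_force: 0.0
```

arm_command([
  [0,0,0,0,0,0.147,0.2],
  [0,0,0,0,0,0.147,0.2],
  [0,0,0,0,0,0.147,0.2],
  [0,0,0,0,0,0.147,0.2],
  [0,0,0,0,0,0,0.2],
])

```text
time: 1.1
tool_pos: [0.2106, -0.5881, 0.2219]
ee_rot: [-0.0, 0.47, 0.883, 0.0]
force: [0.0, -0.4, -0.2]
width: 0.0522
grasp_force: 0.0
```

```bash
cat >> h.py <<'E'
from scipy.spatial.transform import Rotation as Ro
# z values: TCP targets
T=dict(terra=(.4451,-.2094),violet=(.4633,-.2821),glue=(.5404,-.2793),tape=(.4646,-.4018),hub=(.4475,-.0738),wV=(.4626,.0706),wT=(.4989,.0158),wS=(.5351,-.039))
def go(x,y,z):
    from bench import arm
    s=arm.sense(); w,a,b,c=s["ee_rot"]; R=Ro.from_quat([a,b,c,w]).as_matrix()
    print("t",round(float(s["time"]),2),"pos",np.round(s["tool_pos"],4),"w",round(float(s["width"]),4),"gf",round(float(s["grasp_force"]),1),"yaw_y",np.round(np.degrees(np.arctan2(R[1,1],R[0,1])),1),"tilt",np.round(R[:2,2],3))
    print("delta tool cm",np.round(100*R.T@(np.array([x,y,z])-s["tool_pos"]),2))
E
python3 -c "
from h import *
go(*T['terra'],.12)"
```

```text
t 1.1 pos [ 0.2106 -0.5881  0.2219] w 0.0522 gf 0.0 yaw_y 33.9 tilt [-0.     0.001]
delta tool cm [18.34 40.58 10.23]
```

arm_command([
  [1.83,4.06,0.5,0,0,0,0.2],
  [1.83,4.06,0.5,0,0,0,0.2],
  [1.83,4.06,0.5,0,0,0,0.2],
  [1.83,4.06,0.5,0,0,0,0.2],
  [1.83,4.06,0.5,0,0,0,0.2],
])

```text
time: 1.6
tool_pos: [0.3287, -0.3976, 0.1973]
ee_rot: [0.0, 0.469, 0.883, 0.0]
force: [1.4, -0.1, 0.3]
width: 0.0522
grasp_force: 0.0
```

arm_command([
  [1.83,4.06,1,0,0,0,0.2],
  [1.83,4.06,1,0,0,0,0.2],
  [1.83,4.06,1,0,0,0,0.2],
  [1.83,4.06,1,0,0,0,0.2],
  [1.83,4.06,1,0,0,0,0.2],
])

```text
time: 2.1
tool_pos: [0.4462, -0.2084, 0.1473]
ee_rot: [0.0, 0.469, 0.883, 0.0]
force: [1.3, -0.8, 0.9]
width: 0.0524
grasp_force: 0.0
```

arm_command([
  [0,0,0,0,0,0,0.2],
  [0,0,0,0,0,0,0.2],
])

```text
time: 2.3
tool_pos: [0.4459, -0.2091, 0.1472]
ee_rot: [-0.0, 0.468, 0.884, -0.0]
force: [-0.2, -0.1, -0.6]
width: 0.0518
grasp_force: 0.0
```

```bash
python3 -c "
from h import *
go(*T['terra'],.019)
from bench import arm
c=arm.camera('wrist'); cv2.imwrite('pics/w1.png',c['img']); np.savez('w1.npz',**c)"
```

```text
t 2.3 pos [ 0.4459 -0.2091  0.1472] w 0.0518 gf 0.0 yaw_y 34.2 tilt [-0.001  0.   ]
delta tool cm [ 1.000e-02 -7.000e-02  1.282e+01]
```

View pics/w1.png

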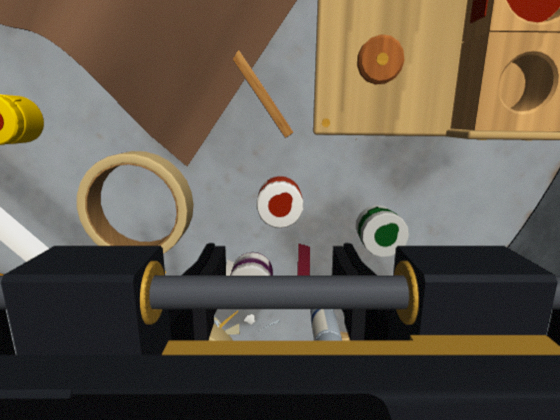

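The wrist view shows the terracotta pot at (280,203), centred between the fingers. The hub is at (381,60), the stick well at (527,83) and green at (382,231). I'll compare the lid position in this view with the top view.

```bash
cat >> h.py <<'E'
def circw(c,box,zlo,zhi,h):
    P=cloud(c);x0,y0,x1,y1=box; m=np.zeros((420,560),np.uint8); Z=P[...,2]
    m[y0:y1,x0:x1]=((Z>zlo)&(Z<zhi))[y0:y1,x0:x1]
    cs,_=cv2.findContours(m,cv2.RETR_EXTERNAL,cv2.CHAIN_APPROX_NONE); k=max(cs,key=cv2.contourArea).reshape(-1,2)
    q=np.array([ray(c,*p,h)[:2] for p in k],np.float32); e,r=cv2.minEnclosingCircle(q*1000)
    print(np.round(e,1),"D",round(2*r,1),"z",np.median(Z[m>0]).round(4))
E
python3 -c "
from h import *
c=load('w1.npz')
circw(c,(250,165,310,240),.031,.045,.034)
circw(c,(355,200,412,262),.031,.045,.034)
circw(c,(350,25,412,90),.0125,.03,.016)"
```

```text
[ 444.5 -207. ] D 38.2 z 0.0344
[ 529.5 -179.4] D 38.6 z 0.0345
[446.4 -71.8] D 35.7 z 0.0162
```

arm_command([
  [0,0,4,0,0,0,0.2],
  [0,0,4,0,0,0,0.2],
  [0,0,2,0,0,0,0.2],
  [0,0,0,0,0,0,0.2],
])

```text
time: 2.75
tool_pos: [0.4427, -0.211, 0.0451]
ee_rot: [-0.003, 0.471, 0.882, -0.001]
force: [-0.0, -0.2, -0.3]
width: 0.0523
grasp_force: 0.0
```

arm_command([
  [0,0,0,0,0,0,0.2],
])

```text
time: 2.85
tool_pos: [0.4458, -0.2112, 0.0482]
ee_rot: [0.0, 0.471, 0.882, -0.0]
force: [0.3, -0.1, 0.2]
width: 0.0525
grasp_force: 0.0
```

```bash
python3 -c "
from h import *
go(.4448,-.2082,.019)"
```

```text
t 2.85 pos [ 0.4458 -0.2112  0.0482] w 0.0525 gf 0.0 yaw_y 33.9 tilt [ 0.001 -0.001]
delta tool cm [0.3  0.09 2.92]
```

arm_command([
  [0.2,0,1.5,0,0,0,0.2],
  [0,0,1.4,0,0,0,0.2],
  [0,0,0,0,0,0,0.2],
  [0,0,0,0,0,0,-0.6],
  [0,0,0,0,0,0,-0.6],
])

```text
time: 3.35
tool_pos: [0.4456, -0.2088, 0.02]
ee_rot: [0.001, 0.47, 0.883, 0.0]
force: [-0.6, -0.4, 0.0]
width: 0.043
grasp_force: 0.0
```

arm_command([
  [0,0,0,0,0,0,-0.6],
  [0,0,0,0,0,0,-0.6],
  [0,0,0,0,0,0,-0.6],
])

```text
time: 3.65
tool_pos: [0.4455, -0.2086, 0.0198]
ee_rot: [0.001, 0.47, 0.883, 0.0]
force: [-1.1, 0.5, 6.8]
width: 0.0372
grasp_force: 15.0
```

arm_command([
  [0,0,-2,0,0,0,-0.6],
  [0,0,-4,0,0,0,-0.6],
  [0,0,-3,0,0,0,-0.6],
  [2,2,0,0,0,0,-0.6],
  [2.6,2.8,0,0,0,0,-0.6],
])

```text
time: 4.15
tool_pos: [0.4589, -0.1435, 0.1097]
ee_rot: [0.001, 0.472, 0.882, 0.001]
force: [1.1, 0.5, -1.2]
width: 0.0378
grasp_force: 15.0
```

arm_command([
  [2.6,2.8,0,0,0,0,-0.6],
  [2.6,2.8,0,0,0,0,-0.6],
  [2.6,2.8,0,0,0,0,-0.6],
  [2,2,0,0,0,0,-0.6],
  [0,0,0,0,0,0,-0.6],
])

```text
time: 4.65
tool_pos: [0.4912, -0.0014, 0.1087]
ee_rot: [0.0, 0.468, 0.884, 0.0]
force: [-0.8, -0.9, -0.8]
width: 0.0377
grasp_force: 15.0
```

arm_command([
  [0,0,0,0,0,0,-0.6],
  [0,0,0,0,0,0,-0.6],
])

```text
time: 4.85
tool_pos: [0.4898, -0.0048, 0.1083]
ee_rot: [-0.0, 0.471, 0.882, -0.0]
force: [0.1, 0.1, -0.7]
width: 0.0375
grasp_force: 15.0
```

```bash
python3 -c "
from h import *
go(.4984,.0168,.051)
from bench import arm
c=arm.camera('wrist'); cv2.imwrite('pics/w2.png',c['img']); np.savez('w2.npz',**c)"
```

```text
t 4.85 pos [ 0.4898 -0.0048  0.1083] w 0.0375 gf 15.0 yaw_y 33.9 tilt [-0.001 -0.   ]
delta tool cm [1.31 1.93 5.73]
```

View pics/w2.png

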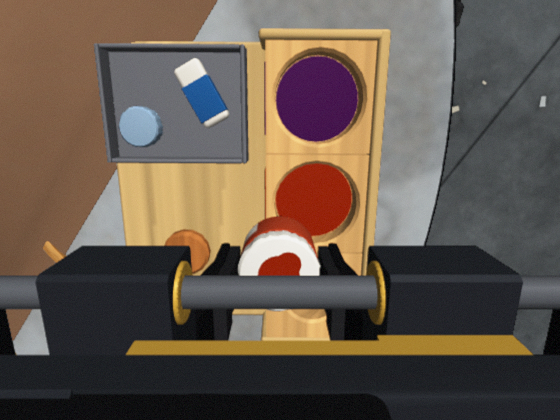

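The pot is held upright at (280,262). The terracotta well shows at (315,200) and the violet well, clear of obstruction, at (318,97). I'll measure the violet rim in this view for a second estimate.

```bash
python3 -c "
from h import *
c=load('w2.npz'); Z=cloud(c)[...,2]
def hole(x0,y0,x1,y1):
    m=np.zeros((420,560),np.uint8); m[y0:y1,x0:x1]=(Z<.041)[y0:y1,x0:x1]
    cs,_=cv2.findContours(m,cv2.RETR_EXTERNAL,cv2.CHAIN_APPROX_NONE); k=max(cs,key=cv2.contourArea).reshape(-1,2)
    q=np.array([ray(c,*p,.046)[:2] for p in k],np.float32)*1000; print(cv2.minEnclosingCircle(q),cv2.fitEllipse(q))
hole(272,45,370,148); hole(274,158,364,214)
print(np.median(Z[158:168,300:330]),np.median(Z[150:156,280:350]))
"
```

```text
((463.9104309082031, 75.63829803466797), 26.468950271606445) ((463.9226989746094, 75.50202941894531), (51.94809341430664, 52.033363342285156), 173.04150390625)
((499.2895202636719, 21.990694046020508), 26.33314323425293) ((495.76861572265625, 27.550018310546875), (34.93767166137695, 55.623817443847656), 124.43427276611328)
0.04505884238669941 0.04623274000444583
```

```bash
python3 -c "
from h import *
c=load('w2.npz'); P=cloud(c);Z=P[...,2]
print(P[240,280],P[262,260])
h=float(np.median(Z[238:258,270:290])); print(h)
m=np.zeros((420,560),np.uint8); m[200:274,236:324]=((abs(Z-h)<.004))[200:274,236:324]
cs,_=cv2.findContours(m,cv2.RETR_EXTERNAL,cv2.CHAIN_APPROX_NONE); k=max(cs,key=cv2.contourArea).reshape(-1,2)
k=k[(k[:,1]<266)]
q=np.array([ray(c,*p,h)[:2] for p in k])*1000
A=np.c_[2*q,np.ones(len(q))]; s=np.linalg.lstsq(A,(q**2).sum(1),rcond=None)[0]; print('lid',s[:2],'r',np.sqrt(s[2]+s[0]**2+s[1]**2))
d=np.array([.4898,-.0048])*1000; print('lid-tcp',s[:2]-d)
"
```

```text
[0.48007557 0.01022924 0.12277869] [ 0.47839391 -0.00333906  0.12308474]
0.12306513298284649
lid [488.9083961  -4.0300528] r 19.93712247373703
lid-tcp [-0.8916039  0.7699472]
```

arm_command([
  [1.4,2.1,0,0,0,0,-0.6],
  [0,0,2,0,0,0,-0.6],
  [0,0,1.5,0,0,0,-0.6],
  [0,0,0,0,0,0,-0.6],
  [0,0,0,0,0,0,-0.6],
])

```text
time: 5.4
tool_pos: [0.5, 0.0184, 0.0737]
ee_rot: [-0.0, 0.471, 0.882, -0.0]
force: [0.1, 0.0, 0.3]
width: 0.0379
grasp_force: 15.0
```

```bash
python3 -c "
from h import *
go(.4998,.0187,.051)"
```

```text
t 5.4 pos [0.5    0.0184 0.0737] w 0.0379 gf 15.0 yaw_y 33.8 tilt [-0. -0.]
delta tool cm [0.04 0.   2.27]
```

arm_command([
  [0,0,1,0,0,0,-0.6],
  [0,0,0.8,0,0,0,-0.6],
  [0,0,0.4,0,0,0,-0.6],
  [0,0,0,0,0,0,-0.6],
  [0,0,0,0,0,0,-0.6],
])

```text
time: 5.9
tool_pos: [0.5001, 0.0192, 0.0515]
ee_rot: [-0.0, 0.47, 0.883, -0.0]
force: [-0.3, 0.4, -0.4]
width: 0.0376
grasp_force: 15.0
```

arm_command([
  [0,0,0.1,0,0,0,-0.6],
  [0,0,0,0,0,0,0.2],
  [0,0,0,0,0,0,0.2],
  [0,0,0,0,0,0,0.2],
])

```text
time: 6.3
tool_pos: [0.5002, 0.0193, 0.0508]
ee_rot: [0.0, 0.47, 0.883, 0.0]
force: [-1.2, 0.4, 0.9]
width: 0.0498
grasp_force: 0.0
```

arm_command([
  [0,0,-2,0,0,0,0.2],
  [0,0,-4,0,0,0,0.2],
  [0,0,-2,0,0,0,0.2],
  [0,0,0,0,0,0,0.2],
  [0,0,0,0,0,0,0.2],
])

```text
time: 6.8
tool_pos: [0.4997, 0.0193, 0.1306]
ee_rot: [0.0, 0.47, 0.882, 0.0]
force: [-0.1, -0.5, -0.6]
width: 0.0522
grasp_force: 0.0
```

```bash
python3 -c "
from h import *
go(.463,-.281,.13)
from bench import arm
c=arm.camera('wrist'); cv2.imwrite('pics/w3.png',c['img']); np.savez('w3.npz',**c)"
```

```text
t 6.8 pos [0.4997 0.0193 0.1306] w 0.0522 gf 0.0 yaw_y 33.9 tilt [0.    0.001]
delta tool cm [-22.88 -19.79   0.04]
```

View pics/w3.png

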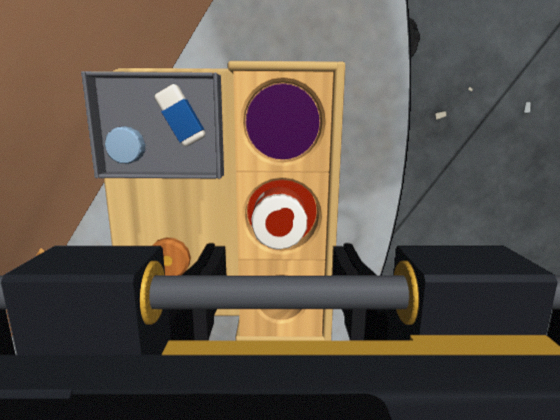

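The terracotta pot stands in its well (lid at (280,221), well rim at (282,213)). The violet well is clear at (283,120). I'll go to the violet pot next.

arm_command([
  [-3.8,-3.3,0,0,0,0,0.2],
  [-3.8,-3.3,0,0,0,0,0.2],
  [-3.8,-3.3,0,0,0,0,0.2],
  [-3.8,-3.3,0,0,0,0,0.2],
  [-3.8,-3.3,0,0,0,0,0.2],
])

```text
time: 7.35
tool_pos: [0.4678, -0.2305, 0.1291]
ee_rot: [-0.001, 0.47, 0.883, -0.0]
force: [0.7, -0.1, 0.0]
width: 0.0523
grasp_force: 0.0
```

arm_command([
  [-3.8,-3.3,0,0,0,0,0.2],
  [0,0,0,0,0,0,0.2],
  [0,0,0,0,0,0,0.2],
])

```text
time: 7.65
tool_pos: [0.4616, -0.2793, 0.1287]
ee_rot: [-0.002, 0.472, 0.882, -0.0]
force: [0.4, 0.1, 0.5]
width: 0.0521
grasp_force: 0.0
```

```bash
cat >> h.py <<'E'
def hole(c,x0,y0,x1,y1):
    Z=cloud(c)[...,2]
    m=np.zeros((420,560),np.uint8); m[y0:y1,x0:x1]=(Z<.041)[y0:y1,x0:x1]
    cs,_=cv2.findContours(m,cv2.RETR_EXTERNAL,cv2.CHAIN_APPROX_NONE); k=max(cs,key=cv2.contourArea).reshape(-1,2)
    q=np.array([ray(c,*p,.046)[:2] for p in k],np.float32)*1000; print("hole",cv2.minEnclosingCircle(q))
E
python3 -c "
from h import *
c=load('w3.npz'); hole(c,236,72,328,167); circw(c,(248,190,310,255),.056,.075,.064)
go(.463,-.281,.019)
from bench import arm
c=arm.camera('wrist'); np.savez('w4.npz',**c)
P=cloud(c); print(P[195:215:8,250:310:12,2].round(3)); circw(c,(235,165,325,240),.031,.045,.034)"
```

```text
hole ((464.14019775390625, 76.01400756835938), 26.433774948120117)
[498.2  21. ] D 39.1 z 0.0645
t 7.65 pos [ 0.4616 -0.2793  0.1287] w 0.0521 gf 0.0 yaw_y 33.7 tilt [-0.003  0.001]
delta tool cm [-0.25  0.04 10.97]
[[0.    0.015 0.034 0.034 0.021]
 [0.003 0.034 0.035 0.034 0.036]
 [0.003 0.035 0.034 0.036 0.036]]
[ 463.4 -279.8] D 38.3 z 0.0344
```

arm_command([
  [-0.3,0.1,3,0,0,0,0.2],
  [0,0,3,0,0,0,0.2],
  [0,0,2.5,0,0,0,0.2],
  [0,0,1.5,0,0,0,0.2],
  [0,0,0.9,0,0,0,0.2],
])

```text
time: 8.2
tool_pos: [0.4649, -0.2784, 0.0198]
ee_rot: [-0.002, 0.469, 0.883, -0.0]
force: [0.2, -0.1, -0.0]
width: 0.0523
grasp_force: 0.0
```

arm_command([
  [0,0,0,0,0,0,0.2],
  [0,0,0,0,0,0,-0.6],
  [0,0,0,0,0,0,-0.6],
  [0,0,0,0,0,0,-0.6],
  [0,0,0,0,0,0,-0.6],
])

```text
time: 8.7
tool_pos: [0.4662, -0.2805, 0.0225]
ee_rot: [0.001, 0.47, 0.883, 0.0]
force: [-0.4, 2.1, 3.4]
width: 0.0376
grasp_force: 15.0
```

```bash
python3 -c "
from h import *
go(.4655,.0740,.129)"
```

```text
t 8.7 pos [ 0.4662 -0.2805  0.0225] w 0.0376 gf 15.0 yaw_y 33.9 tilt [ 0.002 -0.   ]
delta tool cm [ 29.45  19.73 -10.66]
```

arm_command([
  [0,0,-2,0,0,0,-0.6],
  [0,0,-4,0,0,0,-0.6],
  [0,0,-4,0,0,0,-0.6],
  [1.4,0.9,0,0,0,0,-0.6],
  [3.5,2.35,0,0,0,0,-0.6],
])

```text
time: 9.2
tool_pos: [0.4663, -0.2229, 0.1232]
ee_rot: [0.002, 0.472, 0.881, 0.001]
force: [0.6, 0.8, -1.5]
width: 0.0376
grasp_force: 15.0
```

arm_command([
  [3.5,2.35,0,0,0,0,-0.6],
  [3.5,2.35,0,0,0,0,-0.6],
  [3.5,2.35,0,0,0,0,-0.6],
  [3.5,2.35,0,0,0,0,-0.6],
  [3.5,2.35,0,0,0,0,-0.6],
])

```text
time: 9.7
tool_pos: [0.4648, -0.0093, 0.1219]
ee_rot: [0.0, 0.47, 0.882, 0.0]
force: [0.9, 0.4, -0.3]
width: 0.0376
grasp_force: 15.0
```

arm_command([
  [3.5,2.35,0,0,0,0,-0.6],
  [3.5,2.35,0,0,0,0,-0.6],
  [0,0,0,0,0,0,-0.6],
  [0,0,0,0,0,0,-0.6],
  [0,0,0,0,0,0,-0.6],
])

```text
time: 10.2
tool_pos: [0.4647, 0.0728, 0.1215]
ee_rot: [-0.0, 0.471, 0.882, -0.0]
force: [0.3, -0.3, -1.0]
width: 0.0377
grasp_force: 15.0
```

```bash
python3 -c "
from h import *
go(.4655,.0740,.052)"
```

```text
t 10.2 pos [0.4647 0.0728 0.1215] w 0.0377 gf 15.0 yaw_y 33.8 tilt [-0.001 -0.   ]
delta tool cm [0.06 0.14 6.95]
```

arm_command([
  [0.1,0.1,2,0,0,0,-0.6],
  [0,0,2.5,0,0,0,-0.6],
  [0,0,1.5,0,0,0,-0.6],
  [0,0,0.6,0,0,0,-0.6],
  [0,0,0.3,0,0,0,-0.6],
])

```text
time: 10.7
tool_pos: [0.4651, 0.0736, 0.0524]
ee_rot: [-0.0, 0.471, 0.882, -0.001]
force: [-5.6, -1.9, 17.7]
width: 0.0378
grasp_force: 15.0
```

arm_command([
  [0,0,0,0,0,0,-0.6],
  [0,0,0,0,0,0,-0.6],
])

```text
time: 10.9
tool_pos: [0.466, 0.0748, 0.0532]
ee_rot: [0.001, 0.471, 0.882, 0.001]
force: [-0.6, -0.3, -0.4]
width: 0.0374
grasp_force: 15.0
```

arm_command([
  [0,0,0,0,0,0,0.2],
  [0,0,0,0,0,0,0.2],
  [0,0,0,0,0,0,0.2],
])

```text
time: 11.2
tool_pos: [0.4656, 0.075, 0.0529]
ee_rot: [0.0, 0.47, 0.883, 0.0]
force: [0.4, -0.2, -0.7]
width: 0.0501
grasp_force: 0.0
```

arm_command([
  [0,0,-2,0,0,0,0.2],
  [0,0,-4,0,0,0,0.2],
  [0,0,-3,0,0,0,0.2],
  [0,0,0,0,0,0,0.2],
  [0,0,0,0,0,0,0.2],
])

```text
time: 11.7
tool_pos: [0.4654, 0.0751, 0.1431]
ee_rot: [0.0, 0.47, 0.882, 0.001]
force: [0.4, 0.1, -0.6]
width: 0.0524
grasp_force: 0.0
```

```bash
python3 -c "
from h import *
go(.541,-.2785,.145)
from bench import arm
c=arm.camera('wrist'); cv2.imwrite('pics/w5.png',c['img']); np.savez('w5.npz',**c)
c=arm.camera('scene'); cv2.imwrite('pics/s5.png',cv2.resize(c['img'][140:260,190:450],(780,360)))"
```

```text
t 11.7 pos [0.4654 0.0751 0.1431] w 0.0524 gf 0.0 yaw_y 33.9 tilt [0.001 0.001]
delta tool cm [-33.57 -13.44  -0.22]
```

View pics/w5.png

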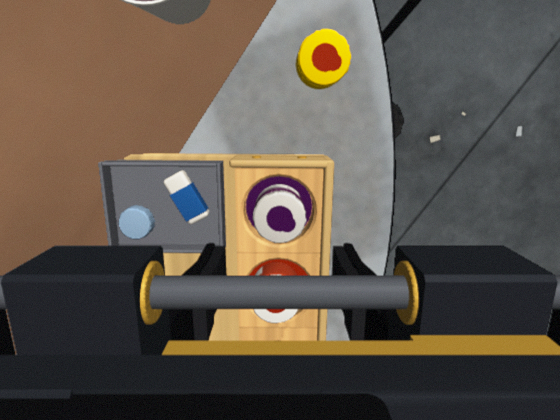

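View pics/s5.png

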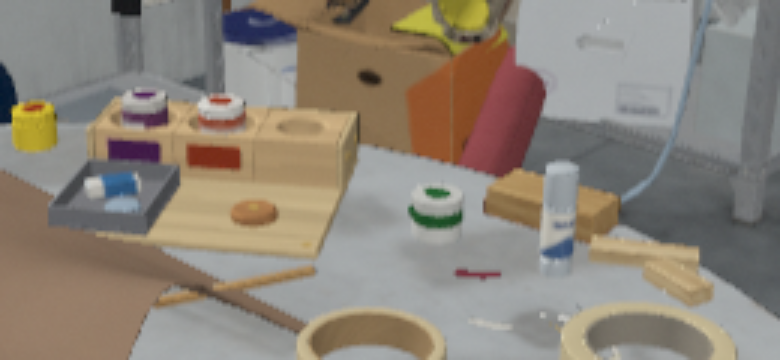

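Both pots stand upright in their own wells: violet lid at (145,105) and terracotta at (222,112) in the scene crop. Next is the glue stick.

arm_command([
  [-3.7,-1.5,0,0,0,0,0.2],
  [-3.7,-1.5,0,0,0,0,0.2],
  [-3.7,-1.5,0,0,0,0,0.2],
  [-3.7,-1.5,0,0,0,0,0.2],
  [-3.7,-1.5,0,0,0,0,0.2],
])

```text
time: 12.3
tool_pos: [0.5056, -0.1221, 0.141]
ee_rot: [-0.001, 0.47, 0.883, -0.001]
force: [0.7, -0.3, -0.4]
width: 0.0519
grasp_force: 0.0
```

arm_command([
  [-3.7,-1.5,0,0,0,0,0.1],
  [-3.7,-1.5,0,0,0,0,0.1],
  [-3.7,-1.5,0,0,0,0,0.1],
  [-3.7,-1.5,0,0,0,0,0.1],
  [0,0,0,0,0,0,0.1],
])

```text
time: 12.8
tool_pos: [0.5387, -0.2806, 0.14]
ee_rot: [-0.001, 0.472, 0.881, -0.001]
force: [-1.3, 0.1, -0.9]
width: 0.048
grasp_force: 0.0
```

arm_command([
  [0,0,0,0,0,0,0.1],
  [0,0,0,0,0,0,0.1],
])

```text
time: 13.0
tool_pos: [0.5383, -0.276, 0.1414]
ee_rot: [-0.001, 0.47, 0.883, -0.0]
force: [-0.5, -0.3, -0.2]
width: 0.0477
grasp_force: 0.0
```

```bash
python3 -c "
from h import *
from bench import arm
c=arm.camera('wrist'); cv2.imwrite('pics/w6.png',c['img']); np.savez('w6.npz',**c)
go(.541,-.2785,.04)
circw(c,(235,150,330,245),.074,.095,.080)
m=(cloud(c)[...,2]>.07)&(cloud(c)[...,2]<.09); v,u=np.nonzero(m[150:245,235:330]); print(u.mean()+235,v.mean()+150,v.max()+150,len(u))"
```

```text
t 13.05 pos [ 0.5385 -0.2758  0.1419] w 0.0479 gf 0.0 yaw_y 34.0 tilt [-0.002  0.001]
delta tool cm [-0.38  0.06 10.19]
[ 541.1 -276.9] D 24.2 z 0.0807
281.8167701863354 228.95238095238096 244 966
```

arm_command([
  [-0.4,0.1,0,0,0,0,0.1],
  [0,0,3,0,0,0,0.1],
  [0,0,3.5,0,0,0,0.1],
  [0,0,2.5,0,0,0,0.1],
  [0,0,1.2,0,0,0,0.1],
])

```text
time: 13.55
tool_pos: [0.5409, -0.2785, 0.0383]
ee_rot: [-0.002, 0.47, 0.883, -0.0]
force: [-0.2, 0.6, -0.5]
width: 0.0477
grasp_force: 0.0
```

arm_command([
  [0,0,0,0,0,0,0.1],
  [0,0,0,0,0,0,-0.8],
  [0,0,0,0,0,0,-0.8],
  [0,0,0,0,0,0,-0.8],
  [0,0,0,0,0,0,-0.8],
])

```text
time: 14.05
tool_pos: [0.5426, -0.2798, 0.0416]
ee_rot: [0.001, 0.47, 0.883, 0.0]
force: [-0.1, -0.8, 0.2]
width: 0.0237
grasp_force: 0.1
```

arm_command([
  [0,0,0,0,0,0,-0.8],
  [0,0,0,0,0,0,-0.8],
])

```text
time: 14.25
tool_pos: [0.5427, -0.2798, 0.0415]
ee_rot: [0.001, 0.47, 0.883, 0.0]
force: [-0.7, 0.8, 5.1]
width: 0.023
grasp_force: 15.0
```

```bash
python3 -c "
from h import *
go(.5375,-.0345,.12)"
```

```text
t 14.25 pos [ 0.5427 -0.2798  0.0415] w 0.023 gf 15.0 yaw_y 33.9 tilt [ 0.001 -0.001]
delta tool cm [20.64 13.27 -7.87]
```

arm_command([
  [0,0,-2,0,0,0,-0.8],
  [0,0,-4,0,0,0,-0.8],
  [0,0,-2.5,0,0,0,-0.8],
  [1.8,1.15,0,0,0,0,-0.8],
  [3.4,2.2,0,0,0,0,-0.8],
])

```text
time: 14.75
tool_pos: [0.5413, -0.2188, 0.1263]
ee_rot: [0.001, 0.472, 0.882, 0.0]
force: [0.2, 1.0, -0.3]
width: 0.0229
grasp_force: 15.0
```

arm_command([
  [3.4,2.2,0,0,0,0,-0.8],
  [3.4,2.2,0,0,0,0,-0.8],
  [3.4,2.2,0,0,0,0,-0.8],
  [3.4,2.2,0,0,0,0,-0.8],
  [0,0,0,0,0,0,-0.8],
])

```text
time: 15.25
tool_pos: [0.538, -0.0521, 0.1256]
ee_rot: [-0.0, 0.468, 0.884, 0.0]
force: [0.9, 0.5, 0.0]
width: 0.023
grasp_force: 15.0
```

arm_command([
  [0,0,0,0,0,0,-0.8],
  [0,0,0,0,0,0,-0.8],
])

```text
time: 15.45
tool_pos: [0.5379, -0.0563, 0.1254]
ee_rot: [-0.0, 0.471, 0.882, -0.0]
force: [0.7, -0.1, -0.6]
width: 0.0231
grasp_force: 15.0
```

```bash
python3 -c "
from h import *
from bench import arm
c=arm.camera('wrist'); cv2.imwrite('pics/w7.png',c['img']); np.savez('w7.npz',**c)
go(.5375,-.0345,.056)"
```

```text
t 15.5 pos [ 0.5379 -0.0566  0.1254] w 0.0231 gf 15.0 yaw_y 33.8 tilt [-0. -0.]
delta tool cm [1.86 1.2  6.94]
```

View pics/w7.png

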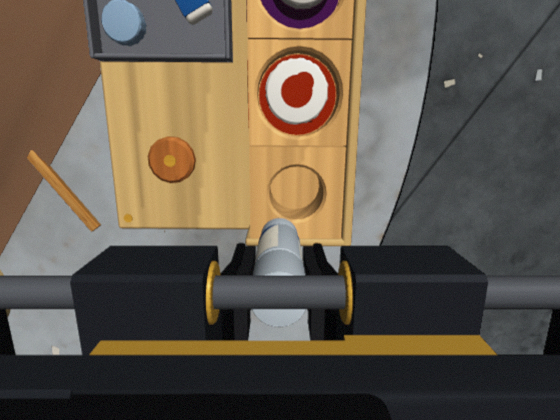

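The glue stick is held at (280,270). The stick well at (296,192), the hub at (172,159) and the terracotta lid at (298,90) are all visible. I'll measure the well and hub relative to the placed pot.

```bash
python3 -c "
from h import *
c=load('w7.npz')
hole(c,262,156,332,221); circw(c,(255,48,342,135),.056,.075,.064); circw(c,(145,130,200,188),.0125,.03,.016)"
```

```text
hole ((536.3968505859375, -33.46074295043945), 18.56018829345703)
[498.8  20.2] D 37.9 z 0.0644
[447.5 -70.2] D 35.8 z 0.0162
```

arm_command([
  [1.9,1.2,0,0,0,0,-0.8],
  [0,0,1.5,0,0,0,-0.8],
  [0,0,1.5,0,0,0,-0.8],
  [0,0,0,0,0,0,-0.8],
  [0,0,0,0,0,0,-0.8],
])

```text
time: 16.0
tool_pos: [0.5375, -0.0343, 0.0956]
ee_rot: [-0.0, 0.471, 0.882, -0.0]
force: [-0.2, 0.5, 1.1]
width: 0.0229
grasp_force: 15.0
```

```bash
python3 -c "
from h import *
go(.5377,-.0345,.056)"
```

```text
t 16.0 pos [ 0.5375 -0.0343  0.0956] w 0.0229 gf 15.0 yaw_y 33.8 tilt [-0. -0.]
delta tool cm [-0.03  0.    3.96]
```

arm_command([
  [0,0,1.3,0,0,0,-0.8],
  [0,0,1.3,0,0,0,-0.8],
  [0,0,0.8,0,0,0,-0.8],
  [0,0,0.4,0,0,0,-0.8],
  [0,0,0,0,0,0,-0.8],
])

```text
time: 16.5
tool_pos: [0.5375, -0.0336, 0.0575]
ee_rot: [-0.0, 0.47, 0.882, -0.0]
force: [-0.3, 0.2, -0.6]
width: 0.023
grasp_force: 15.0
```

arm_command([
  [0,0,0.1,0,0,0,-0.8],
  [0,0,0,0,0,0,-0.8],
])

```text
time: 16.7
tool_pos: [0.5378, -0.0333, 0.057]
ee_rot: [0.0, 0.47, 0.883, 0.0]
force: [0.7, -0.4, 0.1]
width: 0.023
grasp_force: 15.0
```

arm_command([
  [0,0,0.1,0,0,0,-0.8],
  [0,0,0,0,0,0,0],
  [0,0,0,0,0,0,0],
  [0,0,0,0,0,0,0],
  [0,0,0,0,0,0,0],
])

```text
time: 17.2
tool_pos: [0.5376, -0.0333, 0.0556]
ee_rot: [0.0, 0.47, 0.883, 0.0]
force: [0.5, 0.1, 0.2]
width: 0.0418
grasp_force: 0.0
```

arm_command([
  [0,0,-2,0,0,0,0],
  [0,0,-4,0,0,0,0],
  [0,0,-3,0,0,0,0],
  [0,0,0,0,0,0,0],
  [0,0,0,0,0,0,0],
])

```text
time: 17.7
tool_pos: [0.5375, -0.0332, 0.1461]
ee_rot: [0.0, 0.47, 0.882, 0.001]
force: [-0.5, 0.4, -0.3]
width: 0.0439
grasp_force: 0.0
```

```bash
python3 -c "
from h import *
go(.4316,-.4230,.14)
go(.4483,-.0717,.14)
c=load('top0.npz')
from bench import arm
c=arm.camera('scene'); cv2.imwrite('pics/s8.png',cv2.resize(c['img'][140:260,190:450],(780,360)))"
```

```text
t 17.7 pos [ 0.5375 -0.0332  0.1461] w 0.0439 gf 0.0 yaw_y 33.9 tilt [0.001 0.001]
delta tool cm [-26.46 -30.52   0.57]
t 17.7 pos [ 0.5375 -0.0332  0.1461] w 0.0439 gf 0.0 yaw_y 33.9 tilt [0.001 0.001]
delta tool cm [ 1.78 -9.55  0.59]
```

View pics/s8.png

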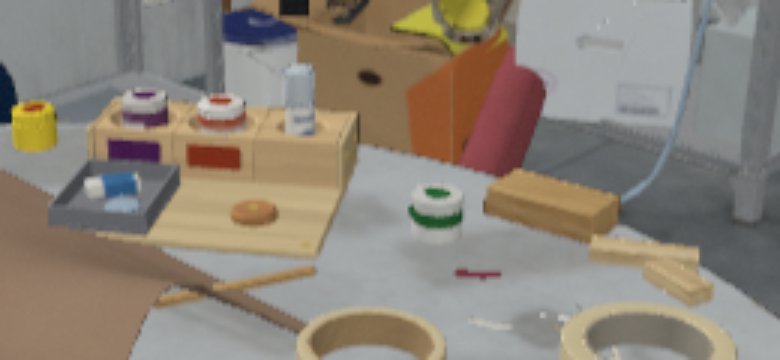

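The glue stick stands upright in the stick well at (300,100). Next is the tape, gripped on its front wall at 39.5 mm along −33.8°.

arm_command([
  [-2.65,-3.05,0,0,0,0,0.1],
  [-2.65,-3.05,0,0,0,0,0.1],
  [-2.65,-3.05,0,0,0,0,0.1],
  [-2.65,-3.05,0,0,0,0,0.1],
  [-2.65,-3.05,0,0,0,0,0.1],
])

```text
time: 18.25
tool_pos: [0.4832, -0.2295, 0.1439]
ee_rot: [-0.002, 0.47, 0.883, -0.0]
force: [1.0, 0.1, 0.1]
width: 0.0478
grasp_force: 0.0
```

arm_command([
  [-2.65,-3.05,0,0,0,0,0.0],
  [-2.65,-3.05,0,0,0,0,0.0],
  [-2.65,-3.05,0,0,0,0,0.0],
  [-2.65,-3.05,0,0,0,0,0.0],
  [-2.65,-3.05,0,0,0,0,0.0],
])

```text
time: 18.75
tool_pos: [0.4306, -0.4244, 0.1436]
ee_rot: [-0.002, 0.47, 0.882, 0.0]
force: [0.9, -0.2, 0.8]
width: 0.0438
grasp_force: 0.0
```

arm_command([
  [0,0,0,0,0,0,0.0],
  [0,0,0,0,0,0,0.0],
])

```text
time: 18.95
tool_pos: [0.4308, -0.4235, 0.1434]
ee_rot: [-0.002, 0.471, 0.882, 0.0]
force: [0.1, 1.1, 0.2]
width: 0.0436
grasp_force: 0.0
```

```bash
python3 -c "
from h import *
from bench import arm
c=arm.camera('wrist'); cv2.imwrite('pics/w9.png',c['img']); np.savez('w9.npz',**c)
go(.4316,-.4230,.014)
Z=cloud(c)[...,2]; m=((Z>.018)&(Z<.03)).astype(np.uint8); m[245:]=0; m=cv2.morphologyEx(m,cv2.MORPH_OPEN,np.ones((5,5)))
n,l,st,ce=cv2.connectedComponentsWithStats(m); print(st[1:])"
```

```text
t 19.0 pos [ 0.4313 -0.4228  0.1439] w 0.0437 gf 0.0 yaw_y 33.9 tilt [-0.003  0.002]
delta tool cm [-0.07  0.03 12.99]
[[ 232    0  120   49 2001]
 [ 554    0    6   27  133]
 [ 267  141  127  104 5288]
 [ 554  154    6   13   62]]
```

View pics/w9.png

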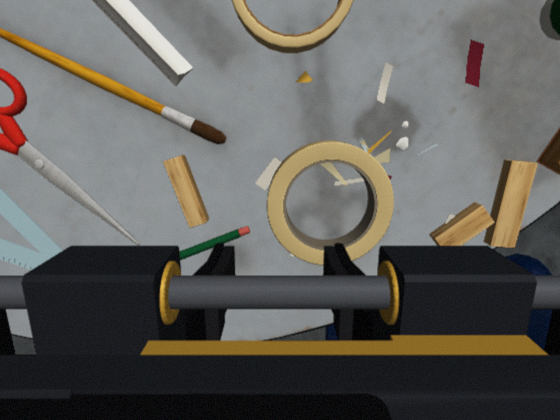

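The full roll is centred at (331,203) and its left wall at (278,200) lies between the fingers. I'll fit its outer circle.

```bash
python3 -c "
from h import *
c=load('w9.npz'); circw(c,(262,136,400,245),.018,.030,.024)"
```

```text
[ 464.5 -399.9] D 104.3 z 0.0245
```

arm_command([
  [-0.1,0.05,3,0,0,0,0.0],
  [0,0,4,0,0,0,0.0],
  [0,0,3,0,0,0,0.0],
  [0,0,2,0,0,0,0.0],
  [0,0,0,0,0,0,0.0],
], grip_force=30)

```text
time: 19.5
tool_pos: [0.4313, -0.4211, 0.0221]
ee_rot: [-0.004, 0.47, 0.883, 0.0]
force: [-0.6, -0.5, 0.2]
width: 0.0436
grasp_force: 0.0
```

arm_command([
  [0,0,0,0,0,0,0.0],
  [0,0,0,0,0,0,0.0],
])

```text
time: 19.7
tool_pos: [0.4343, -0.424, 0.0271]
ee_rot: [0.001, 0.47, 0.883, -0.0]
force: [0.6, 0.6, 0.2]
width: 0.0437
grasp_force: 0.0
```

```bash
python3 -c "
from h import *
go(.4324,-.4235,.0135)"
```

```text
t 19.7 pos [ 0.4343 -0.424   0.0271] w 0.0437 gf 0.0 yaw_y 34.0 tilt [ 0.002 -0.002]
delta tool cm [ 0.15 -0.13  1.36]
```

arm_command([
  [0.1,-0.1,0.7,0,0,0,0.0],
  [0,0,0.6,0,0,0,0.0],
  [0,0,0,0,0,0,0.0],
  [0,0,0,0,0,0,0.0],
])

```text
time: 20.1
tool_pos: [0.4315, -0.4237, 0.0124]
ee_rot: [-0.0, 0.47, 0.882, -0.0]
force: [-0.2, 0.1, -0.0]
width: 0.0435
grasp_force: 0.0
```

arm_command([
  [0,0,0,0,0,0,-0.8],
  [0,0,0,0,0,0,-0.8],
  [0,0,0,0,0,0,-0.8],
  [0,0,0,0,0,0,-0.8],
  [0,0,0,0,0,0,-0.8],
])

```text
time: 20.6
tool_pos: [0.4317, -0.4237, 0.0127]
ee_rot: [0.0, 0.47, 0.883, -0.0]
force: [-0.8, 0.6, -0.1]
width: 0.0252
grasp_force: 28.3
```

```bash
python3 -c "
from h import *
go(.4155,-.0937,.08)"
```

```text
t 20.6 pos [ 0.4317 -0.4237  0.0127] w 0.0252 gf 28.3 yaw_y 33.9 tilt [ 0. -0.]
delta tool cm [28.3  17.06 -6.74]
```

arm_command([
  [0,0,-1,0,0,0,-0.8],
  [0,0,-2,0,0,0,-0.8],
  [0,0,-3,0,0,0,-0.8],
  [0,0,-3,0,0,0,-0.8],
  [1.4,0.85,-1,0,0,0,-0.8],
])

```text
time: 21.1
tool_pos: [0.4327, -0.4094, 0.1165]
ee_rot: [0.004, 0.471, 0.882, -0.001]
force: [1.0, -0.6, -0.2]
width: 0.0251
grasp_force: 28.5
```

arm_command([
  [2.8,1.7,0,0,0,0,-0.8],
  [2.8,1.7,0,0,0,0,-0.8],
  [2.8,1.7,0,0,0,0,-0.8],
  [2.8,1.7,0,0,0,0,-0.8],
  [2.8,1.7,0,0,0,0,-0.8],
])

```text
time: 21.6
tool_pos: [0.4222, -0.2417, 0.1122]
ee_rot: [-0.001, 0.47, 0.882, 0.0]
force: [0.4, 0.6, -0.9]
width: 0.0252
grasp_force: 28.5
```

arm_command([
  [2.8,1.7,0,0,0,0,-0.8],
  [2.8,1.7,0,0,0,0,-0.8],
  [2.8,1.7,0,0,0,0,-0.8],
  [2.8,1.7,0,0,0,0,-0.8],
  [1.4,0.85,0,0,0,0,-0.8],
])

```text
time: 22.1
tool_pos: [0.4151, -0.0943, 0.1124]
ee_rot: [-0.001, 0.469, 0.883, -0.0]
force: [0.3, -0.3, -0.7]
width: 0.0256
grasp_force: 28.5
```

arm_command([
  [0,0,0,0,0,0,-0.8],
  [0,0,0,0,0,0,-0.8],
])

```text
time: 22.3
tool_pos: [0.416, -0.0961, 0.1125]
ee_rot: [-0.0, 0.47, 0.883, -0.0]
force: [0.1, -0.5, -1.2]
width: 0.0255
grasp_force: 28.5
```

```bash
python3 -c "
from h import *
from bench import arm
c=arm.camera('wrist'); cv2.imwrite('pics/w10.png',c['img']); np.savez('w10.npz',**c)
go(.4155,-.0937,.0225)"
```

```text
t 22.35 pos [ 0.4161 -0.0966  0.1125] w 0.025 gf 28.5 yaw_y 33.9 tilt [-0.001  0.   ]
delta tool cm [0.27 0.11 9.  ]
```

View pics/w10.png

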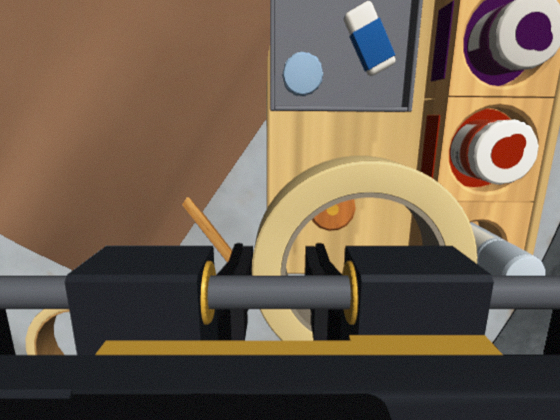

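The tape is held with its ring around (365,260), and the hub shows at (333,212). I'll check its level and centre from the depth map.

```bash
python3 -c "
from h import *
c=load('w10.npz'); P=cloud(c); Z=P[...,2]
m=(Z>.108)&(Z<.14); m[244:]=0; m[:,:256]=0; m[:,480:]=0
m=cv2.erode(m.astype(np.uint8),np.ones((3,3))); 
p=P[m>0]; A=np.c_[p[:,:2]-p[:,:2].mean(0),np.ones(len(p))]; s=np.linalg.lstsq(A,p[:,2],rcond=None)[0]; print('slope',s,len(p), np.std(p[:,2]-A@s))
m2=((Z>.108)&(Z<.14)).astype(np.uint8); m2[244:]=0; m2[:,:248]=0;m2[:,480:]=0; m2[:150]=0
m2=cv2.morphologyEx(m2,cv2.MORPH_OPEN,np.ones((3,3)))
cs,_=cv2.findContours(m2,cv2.RETR_EXTERNAL,cv2.CHAIN_APPROX_NONE); k=max(cs,key=cv2.contourArea).reshape(-1,2)
q=np.array([ray(c,*t,s[2])[:2] for t in k])*1000
e,r=cv2.minEnclosingCircle(q.astype(np.float32)); 
g=q[abs(np.hypot(*(q-e).T)-52)<6]; A=np.c_[2*g,np.ones(len(g))]; w=np.linalg.lstsq(A,(g**2).sum(1),rcond=None)[0]; print(e,r,w[:2],np.sqrt(w[2]+w[:2]@w[:2]))
print('pred',416.1+39.5*.83,-96.6+39.5*.558)"
```

```text
slope [ 0.00734985 -0.00465677  0.12377756] 8809 0.00206232272513958
(439.3550720214844, -61.85414123535156) 49.487709045410156 [442.95730008 -67.4910239 ] 49.17570438937291
pred 448.885 -74.559
```

```bash
python3 -c "
from h import *
from scipy.optimize import least_squares
c=load('w10.npz'); Z=cloud(c)[...,2]
m=((Z>.115)&(Z<.135)).astype(np.uint8)
pts=[]
for v in range(160,236,2):   # outermost tape pixels per row
    u=np.nonzero(m[v,250:480])[0]+250
    if len(u): pts+=[(u[0],v),(u[-1],v)]
for u in range(300,440,3):
    v=np.nonzero(m[140:240,u])[0]
    if len(v): pts.append((u,v[0]+140))
for h in (.1238,.1255):
    q=np.array([ray(c,*t,h)[:2] for t in pts])*1000
    f=least_squares(lambda x:np.hypot(q[:,0]-x[0],q[:,1]-x[1])-52,[448,-74],loss='soft_l1'); 
    f2=least_squares(lambda x:np.hypot(q[:,0]-x[0],q[:,1]-x[1])-x[2],[448,-74,52],loss='soft_l1'); print(f.x,f2.x,np.median(abs(f.fun)))
"
```

```text
[446.69449566 -73.85490672] [446.48539569 -73.52816609  51.67899789] 0.2405862954090381
[446.26702807 -74.04913885] [445.69702234 -73.12394681  51.09803877] 0.21531944281380078
```

arm_command([
  [0.2,0.2,2,0,0,0,-0.8],
  [0,0,2.5,0,0,0,-0.8],
  [0,0,2,0,0,0,-0.8],
  [0,0,0,0,0,0,-0.8],
  [0,0,0,0,0,0,-0.8],
])

```text
time: 22.85
tool_pos: [0.4172, -0.0944, 0.0476]
ee_rot: [-0.0, 0.471, 0.882, -0.0]
force: [-0.2, -0.6, -1.1]
width: 0.0253
grasp_force: 28.5
```

```bash
python3 -c "
from h import *
go(.4163,-.0937,.0215)"
```

```text
t 22.85 pos [ 0.4172 -0.0944  0.0476] w 0.0253 gf 28.5 yaw_y 33.8 tilt [-0.001 -0.   ]
delta tool cm [ 0.1  -0.04  2.61]
```

arm_command([
  [0.1,0,1,0,0,0,-0.8],
  [0,0,0.8,0,0,0,-0.8],
  [0,0,0.5,0,0,0,-0.8],
  [0,0,0.2,0,0,0,-0.8],
  [0,0,0,0,0,0,-0.8],
])

```text
time: 23.35
tool_pos: [0.4167, -0.0929, 0.0226]
ee_rot: [-0.0, 0.47, 0.883, -0.0]
force: [-0.4, -0.2, -1.3]
width: 0.025
grasp_force: 28.5
```

arm_command([
  [0,0,0,0,0,0,-0.8],
])

```text
time: 23.45
tool_pos: [0.4169, -0.0928, 0.0228]
ee_rot: [0.0, 0.47, 0.883, 0.0]
force: [-0.7, -0.6, -0.9]
width: 0.0255
grasp_force: 28.5
```

arm_command([
  [0,0,0.1,0,0,0,-0.8],
  [0,0,0.05,0,0,0,-0.8],
  [0,0,0,0,0,0,-0.1],
  [0,0,0,0,0,0,-0.1],
  [0,0,0,0,0,0,-0.1],
])

```text
time: 23.95
tool_pos: [0.4168, -0.0928, 0.0212]
ee_rot: [0.0, 0.47, 0.883, 0.0]
force: [0.2, -0.1, 0.5]
width: 0.0373
grasp_force: 0.0
```

arm_command([
  [0,0,-2,0,0,0,-0.1],
  [0,0,-4,0,0,0,-0.1],
  [0,0,-4,0,0,0,-0.1],
  [-2,-3,-3,0,0,0,-0.1],
  [-3,-3,-2,0,0,0,-0.1],
])

```text
time: 24.45
tool_pos: [0.3952, -0.1678, 0.1739]
ee_rot: [0.002, 0.469, 0.883, 0.001]
force: [1.3, -0.7, -0.3]
width: 0.039
grasp_force: 0.0
```

arm_command([
  [-3,-3,0,0,0,0,-0.1],
  [-3,-3,0,0,0,0,-0.1],
  [-3,-2,0,0,0,0,-0.1],
  [0,0,0,0,0,0,-0.1],
  [0,0,0,0,0,0,-0.1],
])

```text
time: 24.95
tool_pos: [0.3779, -0.2876, 0.1707]
ee_rot: [-0.0, 0.471, 0.882, 0.0]
force: [-0.6, 0.2, 0.0]
width: 0.0392
grasp_force: 0.0
```

```bash
python3 -c "
from h import *
from bench import arm
c=arm.camera('top'); cv2.imwrite('pics/t11.png',cv2.resize(c['img'][95:275,150:460],(790,459))); np.savez('t11.npz',**c)
circw(c,(225,145,312,228),.027,.037,.032)
circw(c,(305,132,332,158),.026,.05,.034); circw(c,(340,205,400,260),.018,.035,.025)
P=cloud(c); Z=P[...,2]; print('lids',[np.median(Z[v-3:v+4,u-3:u+4]).round(4) for u,v in((192,178),(219,158))],Z[125:150,240:262].max())
s=arm.camera('scene'); cv2.imwrite('pics/s11.png',cv2.resize(s['img'][140:280,190:450],(780,420)))"
```

```text
[441.4 -40. ] D 75.4 z 0.0314Traceback (most recent call last):
  File "<string>", line 6, in <module>
    circw(c,(305,132,332,158),.026,.05,.034); circw(c,(340,205,400,260),.018,.035,.025)
    ~~~~~^^^^^^^^^^^^^^^^^^^^^^^^^^^^^^^^^^^
  File "h.py", line 21, in circw
    cs,_=cv2.findContours(m,cv2.RETR_EXTERNAL,cv2.CHAIN_APPROX_NONE); k=max(cs,key=cv2.contourArea).reshape(-1,2)
                                                                        ~~~^^^^^^^^^^^^^^^^^^^^^^^^
ValueError: max() iterable argument is empty
```

View pics/t11.png

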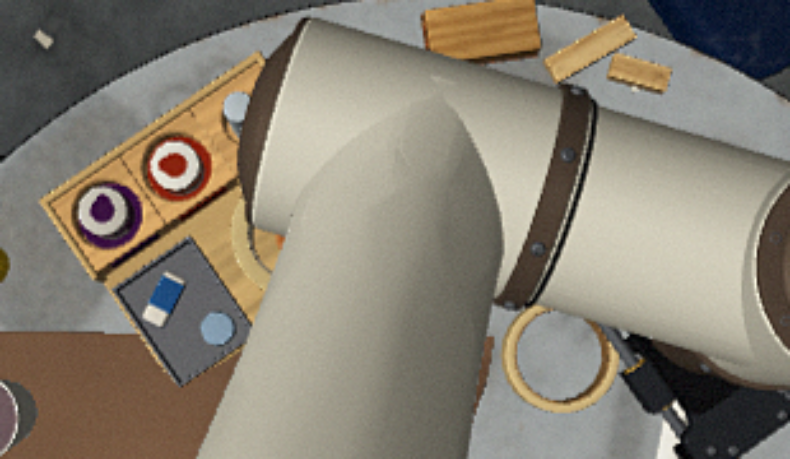

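The arm covers the caddy in this view: pots at (105,210) and (177,163), and part of the tape at (262,245). I'll back off further and check again.

arm_command([
  [-2,-3.8,-0.5,0,0,0,0],
  [-2,-3.8,-0.5,0,0,0,0],
  [-2,-3.8,-0.5,0,0,0,0],
  [-2,-3.8,-0.5,0,0,0,0],
  [-2,-3.8,-0.5,0,0,0,0],
])

```text
time: 25.5
tool_pos: [0.2765, -0.4762, 0.1965]
ee_rot: [0.0, 0.469, 0.883, 0.0]
force: [1.5, -0.2, -0.1]
width: 0.0435
grasp_force: 0.0
```

arm_command([
  [-2,-3.8,-0.5,0,0,0,0],
  [-2,-3.8,-0.5,0,0,0,0],
  [-2,-3.8,-0.5,0,0,0,0],
  [0,0,0,0,0,0,0],
  [0,0,0,0,0,0,0],
])

```text
time: 26.0
tool_pos: [0.2157, -0.5888, 0.2104]
ee_rot: [-0.0, 0.47, 0.882, 0.001]
force: [0.5, 0.3, -0.5]
width: 0.0435
grasp_force: 0.0
```

```bash
python3 -c "
from h import *
from bench import arm
c=arm.camera('top'); np.savez('t12.npz',**c)
s=arm.camera('scene')
cv2.imwrite('pics/f12.png',np.vstack([cv2.resize(c['img'][95:255,150:460],(600,310)),cv2.resize(s['img'][140:265,190:450],(600,288))]))
circw(c,(225,145,312,228),.027,.037,.032)
circw(c,(305,132,332,158),.026,.05,.034); circw(c,(340,205,400,260),.018,.035,.025)
Z=cloud(c)[...,2]; print('lids',[np.median(Z[v-3:v+4,u-3:u+4]).round(4) for u,v in((191,178),(219,159))])
circw(c,(235,118,265,150),.085,.11,.094)"
```

```text
[448.6 -73.2] D 104.0 z 0.0315
[ 529.7 -180.8] D 40.9 z 0.0335
[ 346.6 -282.5] D 92.0 z 0.0242
lids [np.float64(0.0639), np.float64(0.0637)]
[535.5 -35.3] D 24.2 z 0.0936
```

View pics/f12.png

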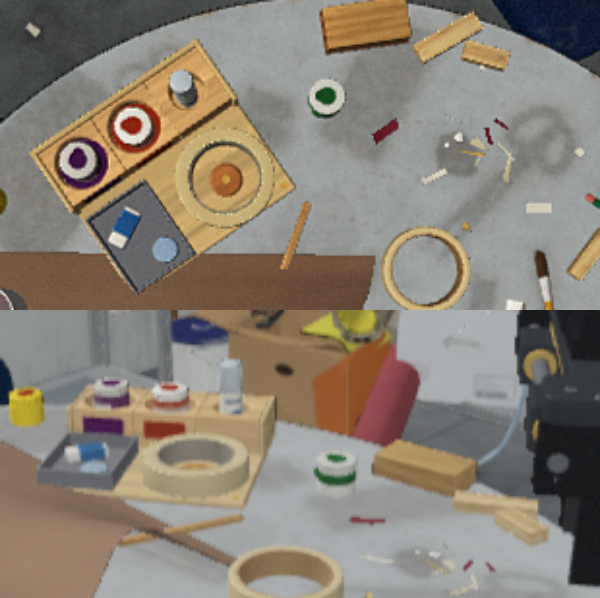

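The caddy is packed as asked. The tape lies flat round the hub, centred to within about 1 mm with its top at 32 mm. Both pot lids are at 64 mm and the glue stick's top is at 94 mm. The green pot and the spent roll have not moved.

```bash
python3 -c "
from bench import arm
print(arm.hand_in())"
```

```text
the job is handed in; nothing more can be done
None
```

The job is handed in at about 26 s: both pots in their own colour's well, the glue stick upright in the narrow well, the full tape roll flat over the hub, and the green pot and spent roll left where they were.

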